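# Rotate three desk tools onto their own mats

## Task

The tape gun, the highlighter and the stapler each lie on another one's mat. First park one of them on the empty white mat, then move all three so that the blue tape gun is on the blue mat, the yellow highlighter on the yellow mat and the chrome stapler on the grey mat, each centred, lengthwise along its mat and the same way up as now (either end may point forward), with the white mat empty again. Leave the two binder clips and the eraser lying between the mats where they are.

Things in the scene. Friction and masses are not known exactly. Their poses are not given: they have to be found in the camera images.
- tape_gun: Small blue tape gun lying on its side, 155 x 60 mm from above, 30 mm high, 0.14 kg, on another's mat. Origin under the middle of its length; x runs from handle to roll and cutter, z up. Roll 60 mm across, centred at x = +34 mm. Grip the straight handle (black patch), 24 mm wide along y, 26 mm high, from x = -45 mm to 0, best at x = -20 mm. Behind that the handle bends towards -y.
- highlighter: Yellow highlighter pen with a flat barrel, 125 mm long, 24 mm wide (cap end 26 mm), 18 mm high, black band and clip, about 25 g. Origin under its middle; x along its length towards the cap, z up. Take it across its width near the middle. At the start on a mat of another colour.
- stapler: Chrome stapler standing on its black base, 140 mm long, base 36 mm wide, chrome upper arm 28 mm wide and from 30 to 50 mm high over the underside, about 0.24 kg. Origin under its middle; x along its length towards the mouth, z up. Take it across its width near the middle, by the upper arm. At the start on a mat of another colour.
- mat_blue: Blue flat mat, home of the tape gun, 160 x 100 x 3 mm, fixed to the shelf. Origin at the centre of its underside (the top is 3 mm above it); x along its 160 mm length, z up. The four mats lie in a loose row across the front of the robot, in any order, slightly turned, about 220 mm apart.
- mat_yellow: Yellow flat mat, home of the highlighter, 160 x 100 x 3 mm, fixed to the shelf. Origin at the centre of its underside (the top is 3 mm above it); x along its 160 mm length, z up. The four mats lie in a loose row across the front of the robot, in any order, slightly turned, about 220 mm apart.
- mat_grey: Grey flat mat, home of the stapler, 160 x 100 x 3 mm, fixed to the shelf. Origin at the centre of its underside (the top is 3 mm above it); x along its 160 mm length, z up. The four mats lie in a loose row across the front of the robot, in any order, slightly turned, about 220 mm apart.
- mat_white: White flat mat, the spare place, empty at the start, 160 x 100 x 3 mm, fixed to the shelf. Origin at the centre of its underside (the top is 3 mm above it); x along its 160 mm length, z up. The four mats lie in a loose row across the front of the robot, in any order, slightly turned, about 220 mm apart.
- clip_black: Loose black binder clip, 32 x 24 mm, 18 mm high, with steel wire handles, lying in a gap between two mats. Origin under its middle, x along its 32 mm length. Leave it alone.
- clip_red: Loose red binder clip, 32 x 24 mm, 18 mm high, with steel wire handles, lying in a gap between two mats. Origin under its middle, x along its 32 mm length. Leave it alone.
- eraser: Loose white eraser in a green sleeve, 40 x 18 x 12 mm, lying in a gap between two mats. Origin under its middle, x along its length. Leave it alone.
There are look-alikes about, which are no part of the job. Leave any pink look-alike of the tape_gun alone. What is shaped like the stapler but orange is not meant.

How it is judged:
On the way:
1. one of the three tools has been set down on the white mat (its middle within 45 mm of the centre) and let go (((horizontal distance between tape_gun and mat_white below 0.045 m and z of tape_gun in the frame of mat_white below 0.008 m and angle between tape_gun's own z axis and vertical below 0.15 rad and linear speed of tape_gun below 0.02 m/s and contact force between tape_gun and the fingers below 0.05 N) or (horizontal distance between highlighter and mat_white below 0.045 m and z of highlighter in the frame of mat_white below 0.008 m and angle between highlighter's own z axis and vertical below 0.15 rad and linear speed of highlighter below 0.02 m/s and contact force between highlighter and the fingers below 0.05 N) or (horizontal distance between stapler and mat_white below 0.045 m and z of stapler in the frame of mat_white below 0.008 m and angle between stapler's own z axis and vertical below 0.15 rad and linear speed of stapler below 0.02 m/s and contact force between stapler and the fingers below 0.05 N))), for 0.2 s.
At the end, for the whole second after the job is handed in: Tape gun on the blue mat, highlighter on the yellow, stapler on the grey: each middle within 15 mm of its mat's centre, lengthwise to 0.3 rad (either way round), same way up as at the start, lying on the mat and at rest; the white mat is thus empty (horizontal distance between tape_gun and mat_blue below 0.015 m and z of tape_gun in the frame of mat_blue below 0.008 m and angle between the x axis of tape_gun and the x axis of mat_blue, either way round below 0.3 rad and angle between each of tape_gun, highlighter, stapler's own z axis and vertical below 0.15 rad and linear speed of each of tape_gun, highlighter, stapler below 0.02 m/s and angular speed of each of tape_gun, highlighter, stapler below 0.2 rad/s and horizontal distance between highlighter and mat_yellow below 0.015 m and z of highlighter in the frame of mat_yellow below 0.008 m and angle between the x axis of highlighter and the x axis of mat_yellow, either way round below 0.3 rad and horizontal distance between stapler and mat_grey below 0.015 m and z of stapler in the frame of mat_grey below 0.008 m and angle between the x axis of stapler and the x axis of mat_grey, either way round below 0.3 rad); the robot touches nothing.
It fails at once if a binder clip or the eraser is shifted by more than 20 mm (distance of any of clip_black, clip_red, eraser from where it was at the start of the episode above 0.02 m).
It also fails if it takes over 118 s, if anything falls off the work surface, if the arm or the gripper's body presses on something with over 40 N, if the wrist force passes 120 N, or if a joint passes its speed limit or range.

## Robot

A 6-joint arm with a two-finger parallel gripper is mounted at the origin on the work surface. World frame = base frame: x ahead of the robot, y to its left, z up, the work surface at z = 0. Lengths are in m, angles in rad, forces in N, time in s.
With the tool pointing down it reaches from about 0.35 to 0.775 m from the base axis. Payload 7.3 kg.
Tool frame: the origin (TCP) lies at the very end of the fingers, on their centre line; the grasp point (between the pads) lies 19 mm behind it (robot.pinch_z is the distance from the TCP to the grasp point, in m); z points along the fingers, y is the line along which they close (so a half turn about z gives the same grasp; the last joint's range is limited). The gripper opens to 92 mm and grips with 3 to 60 N. Pads are 19 mm wide; open, the fingers measure 130 mm over their backs; the gripper's body (75 mm by 190 mm) begins 47 mm behind the grasp point.
Start: joints at [1.142, 0.342, 1.524, -0, 1.275, -0.146], TCP at [0.146, 0.504, 0.199] pointing down, gripper open.
Joint ranges: [-2.53, 2.53], [-0.77, 2.02], [0.04, 2.7], [-1, 4.14], [0.28, 2.66], [-3.11, 3.11]. Speed limits (rad/s): [2.57, 2.57, 3.14, 3.14, 3.14, 3.14].

## Interface

Orientations are given as [roll, pitch, yaw] about the fixed x, y, z axes, in that order (R = Rz(yaw) Ry(pitch) Rx(roll)).
In Python, from cell import robot gives the robot as it stands.
- The arm moves only by the tool move_arm, never from a script. Its argument "motion" is a list of rows, each a list of 6 numbers: the shift along the tool's x, y, z in units of 0.1 m (1.0 is 0.1 m), then the turn, a rotation vector about the tool's x, y, z in units of pi rad (1.0 is pi rad). In form: [[dx, dy, dz, rx, ry, rz], ...]. A call has 1 to 12 rows; each row is the pose to reach, as a shift and turn from the pose commanded when the call began, along the tool's axes at that moment, turning the shorter way round; what a row does not reach only later rows make up. A row lasts 1/8 s, in which the tool goes at most 62.5 mm and 10.7 degrees, less where a joint would pass 70% of its speed; a pose out of reach is approached as far as the arm can. A call with a number of a shift or a turn outside -1 to 1 is refused whole. A call with a gripper value outside its range is refused whole. "fingers" is the opening, from -1 (shut) to 1 (fully open), set as the call begins (left out, the last holds). The fingers move at their own pace and stop on an object; "newtons" is the grip in N (left out, the last holds). Time passes only in rows, so rows that repeat a pose let the fingers close. It gives the time, the measured TCP pose, the force, the opening and the grip force at its end, in the units of the state.
- robot.observe(): the state, without advancing time (a new reading comes with each control period).
- robot.read_camera(name): name is "side" or "top" or "wrist"; returns a dict with "image" (420x560x3 uint8, red, green, blue), "range_z" (420x560 float32, m along the optical axis (not along the pixel's ray), 0 where there is no reading), "vfov" (degrees; the focal length in pixels is half the picture's height over the tangent of half this angle, whatever the lens; pixels are square), "cx", "cy" (the principal point, pixels), "extrinsics" (4x4, takes a point from camera to world coordinates); the wrist camera has in their place "hand_eye" (4x4, takes a point from camera to tool coordinates, whose origin is the TCP and whose axes are the flange's). Camera axes: x right, y up, looking along -z (the intrinsics and any distortion apply to the point x, -y, -z); pixel columns grow to the right and rows downward; lengths in m; the calibration is good to about 2 mm. The wrist camera is an equidistant fisheye: a pixel r from the principal point sees the ray r / f radians off the axis. A picture is of the moment at which its call begins: read the wrist's pose just before it.
- robot.hand_in(): hands the job in; it is judged then, once.
The state is a dict: "time": time; "qpos": joint angles; "qvel": joint speeds; "joint_efforts": joint torques, N m; "tool_pos": TCP position; "tool_rot": TCP orientation; "contact_force": force on the tool from outside, world axes, zero at the start; "torque": the same for the moment, N m; "opening": finger opening in m; "grip_force": force on a finger pad.
Only numpy, scipy, OpenCV 4.12 (cv2) and the standard library are available. Lean on these libraries where they do the work, as an engineer would, in place of code of your own. Each camera call takes 0.05 s, during which the arm holds its last target. There are 200 camera calls.

## Working session

There is one attempt and no reset: what is moved stays moved. The work goes in short steps, Python scripts to look and compute and a tool call to move; the robot and the scene stay as the last step left them, time stands still between calls to the robot, and variables do not carry over. Pictures are saved under pics/ and viewed, at most 14 in all, crops included, and the job is handed in when it is done.

Besides the shell and the picture viewer there is one more tool, called as name([rows], argument=value, ...), one row to a line, values as JSON. move_arm: Moves the arm, as the interface text tells. Shifts and turns lie within -1 to 1; 1 stands for 0.1 m of shift or pi rad of turn. Its arguments: {"type":"object","properties":{"motion":{"type":"array"},"fingers":{"type":"number"},"newtons":{"type":"number"}},"required":["motion"]}

```bash
ls; mkdir -p pics; python3 - <<'E'
from cell import robot
import cv2,numpy as np
print(robot.observe())
for n in("top","side"):
    c=robot.read_camera(n); cv2.imwrite(f"pics/{n}0.png",c["image"][:,:,::-1])
    print(n,c["vfov"],c["cx"],c["cy"],c["extrinsics"],[k for k in c]); np.savez(f"{n}0.npz",**c)
E
```

```text
pics
{'time': 0.0, 'qpos': array([ 1.14197833e+00,  3.42711589e-01,  1.52503597e+00, -1.24343686e-05,
        1.27540062e+00, -1.45976422e-01]), 'qvel': array([-0.00112674,  0.00056478, -0.00201173, -0.0019876 , -0.00065073,
        0.00146014]), 'joint_efforts': array([-1.92736052e-04, -4.31245422e+01, -2.44220585e+01,  7.16987858e-02,
        5.62233967e-02, -1.41836672e-04]), 'tool_pos': array([0.146297  , 0.50372486, 0.19814417]), 'tool_rot': array([-3.14005194e+00, -2.14500906e-04,  2.85875454e+00]), 'contact_force': array([ 0.93480182,  0.54275074, -0.39851128]), 'torque': array([-0.04652249, -0.03610665,  0.0222111 ]), 'grip_force': 0.0, 'opening': 0.09197160997269486}
top 55.23660902205715 280.31251920190283 206.3329723652576 [[ 0.02670485  0.99238331 -0.12025895  0.38714914]
 [-0.99961842  0.02566033 -0.01022601  0.01942471]
 [-0.00706223  0.12048614  0.99268989  0.93155821]
 [ 0.          0.          0.          1.        ]] ['image', 'range_z', 'vfov', 'cx', 'cy', 'extrinsics']
side 46.89392684507541 285.87140473544906 214.00759929654058 [[ 0.96322045  0.18467279 -0.19519818  0.26434003]
 [-0.2686512   0.67732918 -0.6848735  -0.69033785]
 [ 0.00573593  0.71212438  0.70202989  0.77474313]
 [ 0.          0.          0.          1.        ]] ['image', 'range_z', 'vfov', 'cx', 'cy', 'extrinsics']
```

View pics/top0.png

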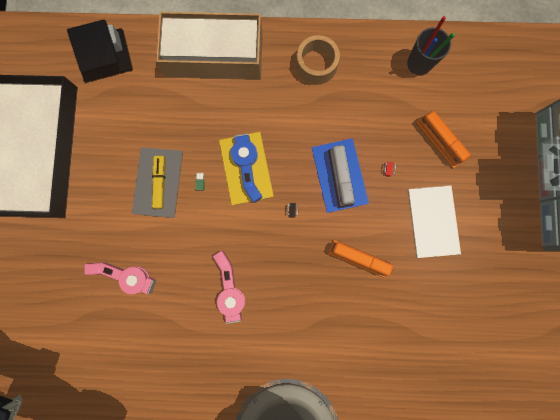

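View pics/side0.png

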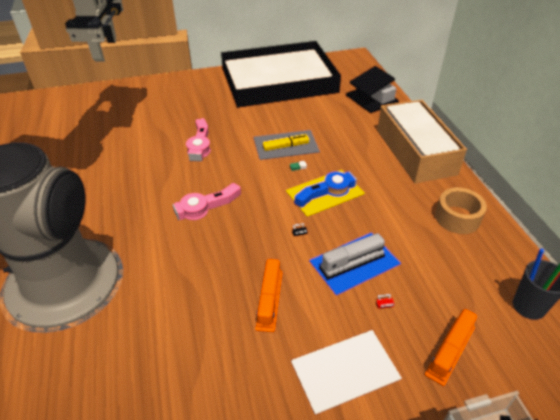

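Mats in the top view: grey with highlighter at (158,183), yellow with tape gun at (246,168), blue with stapler at (340,175), white empty at (435,222).
Possible mix-ups: the tape gun is the blue one at (246,168), not the pink ones at (118,278) and (229,285). The stapler is the chrome one at (342,175), not the orange ones at (362,258) and (445,138). The only highlighter is at (158,182); the pens in the cup at (428,45) are not meant.

```bash
cat > h.py <<'E'
import numpy as np, cv2
def cloud(c):
    h,w=c["range_z"].shape; f=h/2/np.tan(np.radians(float(c["vfov"]))/2)
    u,v=np.meshgrid(np.arange(w),np.arange(h)); d=c["range_z"]
    P=np.stack([(u-c["cx"])/f*d,-(v-c["cy"])/f*d,-d,np.ones_like(d)],-1)
    return (P@np.asarray(c["extrinsics"]).T)[...,:3]
BOX={"grey":(128,142,188,222),"yellow":(215,128,278,208),"blue":(308,135,372,214),"white":(404,180,466,262)}
def rect(P,m):
    p=P[m]; (cx,cy),(a,b),t=cv2.minAreaRect((p[:,:2]*1000).astype(np.float32))
    if a<b: a,b,t=b,a,t+90
    return np.round([cx,cy,a,b,(t+90)%180-90,np.median(p[:,2])*1000,len(p)],1)
def masks(c):
    hsv=cv2.cvtColor(c["image"],cv2.COLOR_RGB2HSV); H,S,V=[hsv[...,i].astype(int) for i in range(3)]
    return {"blue":(H>105)&(H<130)&(S>140)&(V>70),"yellow":(H>20)&(H<32)&(S>150)&(V>110),"grey":(S<60)&(V>50)&(V<130),"white":(S<60)&(V>170),"dark":V<60}
E
python3 - <<'E'
from h import *
c=dict(np.load("top0.npz")); P=cloud(c); M=masks(c)
for n,(a,b,e,g) in BOX.items():
    B=np.zeros(P.shape[:2],bool);B[b:g,a:e]=1
    z=P[...,2]
    print("mat",n,rect(P,cv2.morphologyEx((M[n]&B&(z<.009)).astype(np.uint8),cv2.MORPH_OPEN,np.ones((3,3)))>0))
    T=B&(z>.010)
    if T.sum()>50:
        print("  tool",rect(P,T), "zmax",z[T].max())
        if n=="yellow":
            print("  hub",rect(P,T&M["white"]),"patch",rect(P,T&M["dark"]))
            print("  blue body",rect(P,B&M["blue"]))
for n,(u,v) in dict(eraser=(200,182),black=(292,210),red=(389,169),oran=(362,258)).items(): print(n,P[v,u])
cv2.imwrite("pics/crop.png",cv2.resize(c["image"][125:265,120:470,::-1],None,fx=2.2,fy=2.2,interpolation=cv2.INTER_CUBIC))
E
```

```text
mat grey [ 550.3  320.3  158.5  100.4   -3.8    4.3 2062. ]
  tool [460.9 200.9 377.3 105.9  52.2  22.  640. ] zmax 0.9315582081833155
mat yellow [ 589.2  113.6  160.   100.4   13.2    4.2 1653. ]
  tool [ 520.5   88.2  294.2   59.1   16.    30.9 1060. ] zmax 0.9315582081833155
  hub [619.6 116.2  21.4  21.    3.3  34.1  80. ] patch [ 0.  0.  0.  0.  0. nan  0.]
  blue body [519.7  82.9 292.1  55.2  19.2  30.8 741. ]
mat blue [ 578.4 -107.8  158.3   98.3   13.7    4.2 1360. ]
  tool [ 497.2  -79.5  278.2  101.1  -22.    53.2 1028. ] zmax 0.9315582081833155
mat white [ 474.8 -327.2  159.7  100.7    6.5    4.3 2944. ]
eraser [0.55053386 0.21707616 0.01329896]
black [0.49088602 0.00171476 0.01065095]
red [ 0.59204546 -0.22115237  0.01481386]
oran [ 0.38536328 -0.15185174  0.05159309]
  return _methods._mean(a, axis=axis, dtype=dtype,
  ret = ret.dtype.type(ret / rcount)
```

View pics/crop.png

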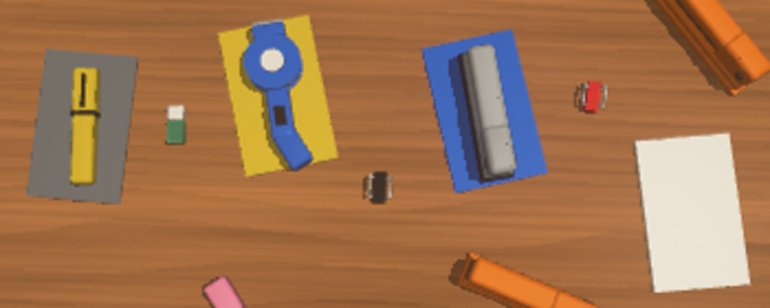

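The crop confirms the yellow highlighter on grey (crop 85,125), the blue tape gun on yellow (275,95), and the chrome stapler on blue (490,110). White is empty (693,212). I'll refine the tool poses, since pixels with no depth reading spoiled those rectangles.

```bash
python3 - <<'E'
from h import *
c=dict(np.load("top0.npz")); P=cloud(c); M=masks(c); z=P[...,2]; ok=(c["range_z"]>.3)
hsv=cv2.cvtColor(c["image"],cv2.COLOR_RGB2HSV)
for n,lo in dict(grey=.012,yellow=.012,blue=.042).items():
    a,b,e,g=BOX[n]; B=np.zeros(z.shape,bool);B[b:g,a:e]=1
    T=B&ok&(z>lo)&(z<.08); print(n,rect(P,T),"maxz",z[T].max())
    if n=="yellow":
        x=P[...,0]
        print("hub",P[T&M["white"]].mean(0)); D=T&(hsv[...,2]<75)&(x<.60); print("patch",P[D].mean(0),D.sum())
        m=T&(hsv[...,2]<400)
        for lo2 in np.arange(.49,.69,.01):
            s=m&(x>lo2)&(x<lo2+.01)
            if s.any(): print(round(lo2+.005,3),P[s][:,1].min().round(4),P[s][:,1].max().round(4))
E
```

```text
grey [547.5 313.7 122.7  26.5   1.5  22.  603. ] maxz 0.028056252982735508
yellow [ 587.4  102.8  159.4   58.8   23.5   30.8 1037. ] maxz 0.03788204521530858
hub [0.61951672 0.11664624 0.03416354]
patch [0.56164376 0.10743076 0.03141956] 35
0.505 0.0844 0.0936
0.515 0.0731 0.1006
0.525 0.0734 0.1081
0.535 0.0803 0.1129
0.545 0.0874 0.1152
0.555 0.0926 0.1155
0.565 0.095 0.1185
0.575 0.0959 0.1213
0.585 0.0982 0.1215
0.595 0.0943 0.1376
0.605 0.0895 0.1428
0.615 0.0878 0.1453
0.625 0.0878 0.1456
0.635 0.0906 0.1438
0.645 0.0978 0.1377
0.655 0.1056 0.1385
0.665 0.1083 0.1264
blue [ 569.3 -108.7  133.1   31.8   12.2   54.2  769. ] maxz 0.05986900841590592
```

```bash
cat > plan.py <<'E'
import numpy as np
from math import ceil
from scipy.spatial.transform import Rotation as R
def goal(x,y,z,yaw): return np.array([x,y,z]),R.from_euler("xyz",[np.pi,0,np.radians(yaw)])
def plan(p,r,legs):
    "print calls (shift/0.1 m, turn/pi, rows needed) through legs [(x,y,z,yawdeg)]"
    for L in legs:
        gp,gr=goal(*L)
        while True:
            d=r.inv().apply(gp-p)/.1; w=(r.inv()*gr).as_rotvec()/np.pi
            k=max(1,ceil(np.abs(d).max()-.005)); s=np.round(np.r_[d/k,w],3)
            n=max(ceil(np.linalg.norm(d/k)/.625),ceil(np.linalg.norm(w)*180/10.7))+(1 if k>1 else 2)
            print(L if k==1 else "   ",s.tolist(),"rows",n)
            p=p+r.apply(s[:3]*.1); r=r*R.from_rotvec(s[3:]*np.pi)
            if k==1: break
def here():
    from cell import robot
    s=robot.observe(); return s["tool_pos"],R.from_euler("xyz",s["tool_rot"]),s
E
python3 - <<'E'
from plan import *
from h import *
p,r,s=here(); plan(p,r,[(.5475,.3137,.13,181.5),(.5475,.3137,.007,181.5),(.5475,.3137,.15,181.5),(.475,-.327,.15,186.5),(.475,-.327,.010,186.5)])
c=dict(np.load("top0.npz")); P=cloud(c); z=P[...,2]; a,b,e,g=BOX["blue"]
B=np.zeros(z.shape,bool);B[b:g,a:e]=1
for lo in(.012,.02,.03):print(lo,rect(P,B&(z>lo)&(z<.07)))
E
```

```text
[-0.877, -0.141, 0.136, -0.0, -0.0, -0.098] rows 3
    [-0.793, -0.4, 0.137, -0.0, -0.0, -0.0] rows 3
    [-0.792, -0.4, 0.136, -0.0, -0.0, -0.0] rows 3
    [-0.793, -0.4, 0.137, -0.0, -0.0, -0.0] rows 3
(0.5475, 0.3137, 0.13, 181.5) [-0.792, -0.4, 0.136, -0.0, -0.0, -0.0] rows 4
    [-0.0, 0.001, 0.615, -0.0, -0.0, -0.0] rows 2
(0.5475, 0.3137, 0.007, 181.5) [-0.001, 0.0, 0.615, -0.0, -0.0, -0.0] rows 3
    [0.0, -0.001, -0.715, -0.0, -0.0, -0.0] rows 3
(0.5475, 0.3137, 0.15, 181.5) [0.001, -0.001, -0.715, -0.0, -0.0, -0.0] rows 4
    [0.127, -0.912, 0.001, -0.0, -0.0, -0.028] rows 3
    [0.206, -0.898, 0.001, -0.0, -0.0, -0.0] rows 3
    [0.206, -0.898, 0.001, -0.0, -0.0, -0.0] rows 3
    [0.206, -0.898, 0.001, -0.0, -0.0, -0.0] rows 3
    [0.206, -0.897, 0.001, -0.0, -0.0, -0.0] rows 3
    [0.206, -0.898, 0.002, -0.0, -0.0, -0.0] rows 3
(0.475, -0.327, 0.15, 186.5) [0.207, -0.897, 0.001, -0.0, -0.0, -0.0] rows 4
    [-0.001, 0.001, 0.7, -0.0, -0.0, -0.0] rows 3
(0.475, -0.327, 0.01, 186.5) [-0.0, 0.0, 0.7, -0.0, -0.0, -0.0] rows 4
0.012 [ 569.1 -107.8  136.2   34.1   12.5   53.4  967. ]
0.02 [ 570.1 -110.2  134.4   32.1   10.2   53.7  880. ]
0.03 [ 570.1 -110.8  134.3   32.1    9.6   54.1  797. ]
```

move_arm([
  [-0.88,-0.14,0.136,0,0,-0.098],
  [-0.88,-0.14,0.136,0,0,-0.098],
  [-0.88,-0.14,0.136,0,0,-0.098],
], fingers=0.3, newtons=20)

```text
time: 0.48
tool_pos: [0.2285, 0.4649, 0.1844]
tool_rot: [-3.14, -0.001, -3.119]
contact_force: [-0.6, 0.4, 0.0]
opening: 0.0666
grip_force: 0.0
```

move_arm([
  [-0.79,-0.4,0.136,0,0,0],
  [-0.79,-0.4,0.136,0,0,0],
  [-0.79,-0.4,0.136,0,0,0],
])

```text
time: 0.85
tool_pos: [0.3076, 0.4277, 0.1712]
tool_rot: [-3.141, -0.001, -3.12]
contact_force: [-1.6, 0.2, -0.1]
opening: 0.0597
grip_force: 0.0
```

move_arm([
  [-0.79,-0.4,0.136,0,0,0],
  [-0.79,-0.4,0.136,0,0,0],
  [-0.79,-0.4,0.136,0,0,0],
])

```text
time: 1.23
tool_pos: [0.387, 0.3903, 0.1577]
tool_rot: [3.142, -0.001, -3.119]
contact_force: [-0.1, -0.1, 0.2]
opening: 0.0599
grip_force: 0.0
```

move_arm([
  [-0.79,-0.4,0.136,0,0,0],
  [-0.79,-0.4,0.136,0,0,0],
  [-0.79,-0.4,0.136,0,0,0],
])

```text
time: 1.6
tool_pos: [0.4666, 0.3527, 0.1442]
tool_rot: [3.141, -0.001, -3.118]
contact_force: [-1.1, 0.1, -0.1]
opening: 0.0594
grip_force: 0.0
```

move_arm([
  [-0.79,-0.4,0.136,0,0,0],
  [-0.79,-0.4,0.136,0,0,0],
  [-0.79,-0.4,0.136,0,0,0],
  [-0.79,-0.4,0.136,0,0,0],
])

```text
time: 2.1
tool_pos: [0.5451, 0.3159, 0.1313]
tool_rot: [3.141, -0.001, -3.115]
contact_force: [0.6, 0.3, -0.0]
opening: 0.0594
grip_force: 0.0
```

```bash
python3 - <<'E'
from plan import *
from cell import robot
import cv2
p,r,s=here(); print(s["time"],p,s["tool_rot"],s["opening"])
c=robot.read_camera("wrist"); cv2.imwrite("pics/w1.png",c["image"][:,:,::-1]); print(c["vfov"],c["cx"],c["cy"],c["hand_eye"].round(3))
plan(p,r,[(.5475,.3137,.007,181.5)])
E
```

```text
2.1 [0.54511469 0.31588255 0.13126188] [ 3.14095148e+00 -6.26466233e-04 -3.11494856e+00] 0.05941973719394777
65.70646984690485 280.2533450233302 205.5646249896653 [[ 0.001  0.962  0.274  0.074]
 [ 1.    -0.    -0.001  0.   ]
 [-0.001  0.274 -0.962 -0.186]
 [ 0.     0.     0.     1.   ]]
    [-0.012, -0.012, 0.621, 0.0, -0.0, 0.0] rows 2
(0.5475, 0.3137, 0.007, 181.5) [-0.012, -0.011, 0.622, 0.0, -0.0, 0.0] rows 3
```

View pics/w1.png

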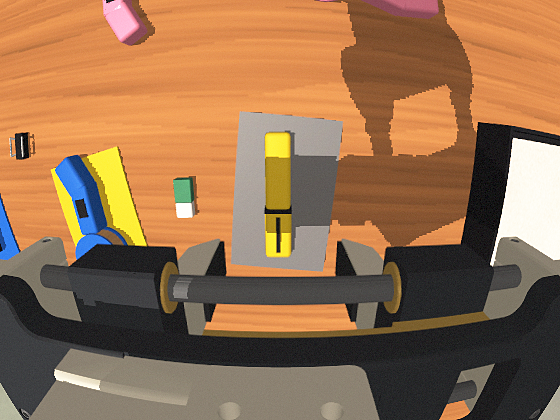

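The wrist view shows the highlighter at columns 265–291, centred between the fingers and clear of the eraser (184,197). I'll go down and grip it.

move_arm([
  [-0.02,-0.02,0.62,0,0,0],
  [-0.02,-0.02,0.62,0,0,0],
  [-0.02,-0.02,0.62,0,0,0],
])

```text
time: 2.52
tool_pos: [0.5492, 0.3132, 0.0707]
tool_rot: [3.141, 0.002, -3.116]
contact_force: [0.7, 0.2, 0.2]
opening: 0.0598
grip_force: 0.0
```

move_arm([
  [0,0,0.3,0,0,0],
  [0,0,0.5,0,0,0],
  [0,0,0.61,0,0,0],
  [0,0,0.61,0,0,0],
])

```text
time: 3.02
tool_pos: [0.5494, 0.3126, 0.0088]
tool_rot: [3.141, 0.001, -3.116]
contact_force: [0.9, 0.8, 0.3]
opening: 0.0597
grip_force: 0.0
```

move_arm([
  [0,0,0,0,0,0],
  [0,0,0,0,0,0],
  [0,0,0,0,0,0],
  [0,0,0,0,0,0],
  [0,0,0,0,0,0],
  [0,0,0,0,0,0],
], fingers=-1, newtons=20)

```text
time: 3.78
tool_pos: [0.549, 0.3122, 0.0078]
tool_rot: [3.142, -0.0, -3.117]
contact_force: [0.1, 0.5, -1.5]
opening: 0.0044
grip_force: 0.0
```

move_arm([
  [0,0,-0.3,0,0,0],
  [0,0,-0.72,0,0,0],
  [0,0,-0.72,0,0,0],
])

```text
time: 4.15
tool_pos: [0.5513, 0.3132, 0.0836]
tool_rot: [3.139, 0.007, -3.116]
contact_force: [0.6, 0.3, -0.4]
opening: 0.0007
grip_force: 0.0
```

move_arm([
  [0,0,-0.7,0,0,0],
  [0,0,-0.7,0,0,0],
  [0,0,-0.7,0,0,0],
])

```text
time: 4.53
tool_pos: [0.5489, 0.3122, 0.1496]
tool_rot: [3.141, 0.0, -3.117]
contact_force: [-0.3, -0.0, -0.1]
opening: 0.0007
grip_force: 0.0
```

```bash
python3 - <<'E'
from plan import *
p,r,s=here(); print(s["time"],p,s["tool_rot"],s["opening"])
plan(p,r,[(.475,-.327,.15,186.5)])
E
```

```text
4.525 [0.54894373 0.31216758 0.14958454] [ 3.14147320e+00  1.79962138e-04 -3.11650165e+00] 0.0006588690350004358
    [0.129, -0.91, -0.001, 0.0, 0.0, -0.028] rows 3
    [0.208, -0.895, -0.001, 0.0, 0.0, -0.0] rows 3
    [0.208, -0.895, -0.001, 0.0, 0.0, -0.0] rows 3
    [0.208, -0.896, -0.001, 0.0, 0.0, -0.0] rows 3
    [0.208, -0.895, -0.0, 0.0, 0.0, -0.0] rows 3
    [0.208, -0.896, -0.001, 0.0, 0.0, -0.0] rows 3
(0.475, -0.327, 0.15, 186.5) [0.207, -0.895, -0.0, 0.0, 0.0, -0.0] rows 4
```

The fingers shut on nothing. I'll look before doing anything else.

```bash
python3 - <<'E'
from h import *
from cell import robot
c=robot.read_camera("wrist"); cv2.imwrite("pics/w2.png",c["image"][:,:,::-1])
c=robot.read_camera("side"); cv2.imwrite("pics/s2.png",cv2.resize(c["image"][80:260,180:420,::-1],None,fx=3,fy=3))
E
```

```text
(no output)
```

View pics/w2.png

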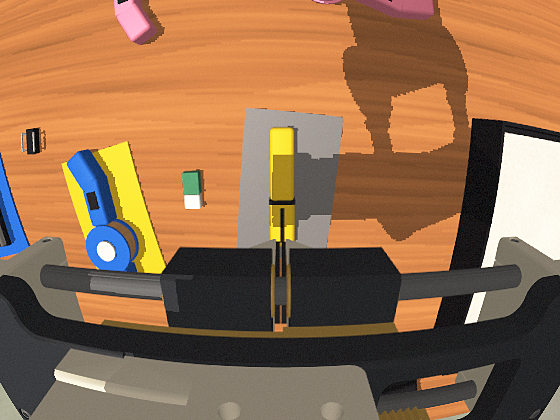

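View pics/s2.png

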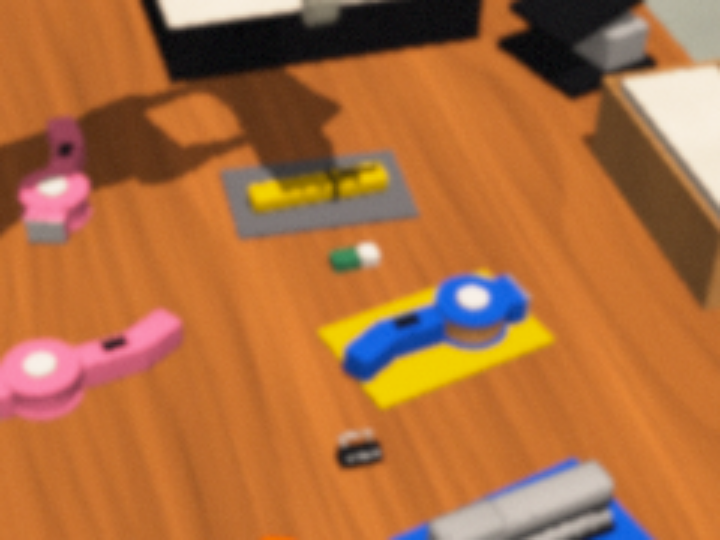

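```bash
cat >> h.py <<'E'
def wcloud(c,p,r):
    "world points of the fisheye wrist picture"
    h,w=c["range_z"].shape; f=h/2/np.tan(np.radians(float(c["vfov"]))/2)
    u,v=np.meshgrid(np.arange(w)-c["cx"],np.arange(h)-c["cy"]); rho=np.hypot(u,v)+1e-9; d=c["range_z"]
    t=np.tan(np.minimum(rho/f,1.5))/rho; P=np.stack([u*t*d,-v*t*d,-d,np.ones_like(d)],-1)@np.asarray(c["hand_eye"]).T
    return r.apply(P[...,:3].reshape(-1,3)).reshape(h,w,3)+p
E
python3 - <<'E'
from h import *; from plan import *
from cell import robot
p,r,s=here(); c=robot.read_camera("wrist"); P=wcloud(c,p,r); M=masks(c)
for n,(u,v) in dict(eraser=(192,190),black=(33,140),hub=(105,250),pen_end=(282,130),pen_mid=(283,175),band=(282,202),patch=(93,200),mat=(330,160),matc=(247,110),matc2=(341,118),finger=(265,246)).items(): print(n,P[v,u].round(4))
print(rect(P,M["yellow"]&(P[...,1]>.27)&(P[...,2]<.05)))
t=robot.read_camera("top"); cv2.imwrite("pics/t3.png",cv2.resize(t["image"][125:265,80:330,::-1],None,fx=3,fy=3))
E
```

```text
eraser [0.5512 0.2202 0.0119]
black [0.4899 0.0127 0.0168]
hub [0.6169 0.1165 0.0324]
pen_end [0.4881 0.3122 0.0195]
pen_mid [0.532  0.3144 0.0209]
band [0.5595 0.3142 0.0204]
patch [0.5594 0.1086 0.0304]
mat [0.5179 0.3626 0.0036]
matc [0.469  0.2764 0.0014]
matc2 [0.474  0.3718 0.0044]
finger [0.5377 0.3043 0.1853]
[5.464e+02 3.143e+02 1.196e+02 2.550e+01 8.000e-01 2.080e+01 2.422e+03]
```

View pics/t3.png

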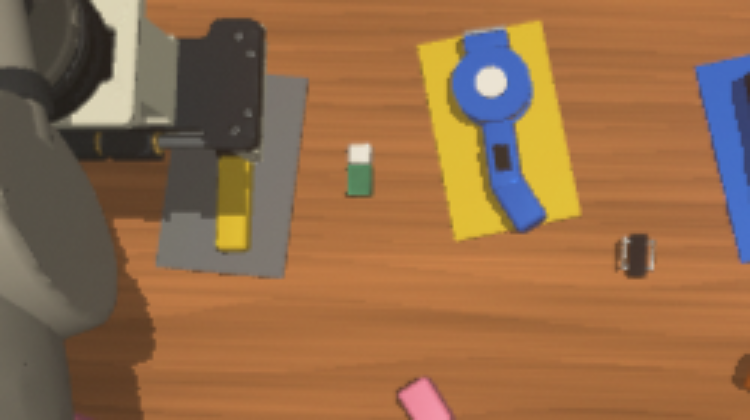

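```bash
python3 - <<'E'
from h import *; from plan import *
from cell import robot
p,r,s=here(); c=robot.read_camera("wrist"); P=wcloud(c,p,r); Q=r.inv().apply((P-p).reshape(-1,3)).reshape(P.shape)
for v in range(232,262,3): print(v,[tuple((Q[v,u]*1000).round().astype(int).tolist()) for u in (250,262,270,276,283,290,296,303,312)])
print(s["opening"],p)
cv2.imwrite("pics/w4.png",cv2.resize(c["image"][190:300,210:350,::-1],None,fx=5,fy=5))
E
```

```text
232 [(-50, -32, 144), (-51, -19, 146), (-45, -10, 131), (-44, -4, 127), (-43, 3, 125), (-44, 11, 128), (-50, 18, 145), (-50, 25, 144), (-50, 35, 144)]
235 [(-54, -32, 144), (-53, -19, 144), (-48, -10, 131), (-47, -4, 127), (-46, 3, 124), (-47, 11, 127), (-54, 18, 145), (-54, 25, 145), (-54, 35, 146)]
238 [(-57, -33, 144), (-58, -19, 146), (-52, -10, 131), (-50, -4, 125), (-49, 3, 124), (-50, 11, 127), (-58, 18, 145), (-57, 25, 145), (-57, 35, 145)]
241 [(-61, -33, 145), (-61, -19, 145), (11, -5, -31), (-54, -4, 128), (-52, 3, 124), (11, 5, -31), (-61, 18, 145), (-61, 25, 144), (-61, 35, 144)]
244 [(-64, -33, 144), (11, -9, -35), (11, -5, -35), (9, -2, -32), (9, 2, -30), (11, 5, -35), (11, 8, -35), (-64, 26, 144), (-65, 36, 145)]
247 [(10, -15, -38), (11, -9, -38), (11, -5, -39), (10, -2, -37), (9, 2, -36), (11, 5, -39), (11, 8, -39), (11, 11, -39), (-68, 36, 145)]
250 [(36, -9, -101), (36, -5, -100), (36, -3, -100), (9, -2, -39), (9, 2, -39), (37, 3, -101), (36, 5, -100), (36, 7, -100), (36, 9, -100)]
253 [(36, -8, -101), (36, -5, -102), (36, -3, -103), (9, -2, -42), (9, 2, -43), (36, 3, -102), (36, 5, -103), (36, 7, -103), (36, 9, -103)]
256 [(36, -8, -105), (36, -5, -105), (74, 0, -186), (9, -2, -46), (9, 2, -46), (36, 3, -104), (36, 4, -105), (36, 7, -104), (37, 9, -105)]
259 [(36, -8, -107), (36, -5, -106), (36, -3, -106), (9, -2, -50), (9, 2, -49), (36, 3, -107), (36, 4, -106), (36, 6, -106), (36, 9, -107)]
0.00035780839613763543 [0.54818546 0.31183053 0.14788741]
```

View pics/w4.png

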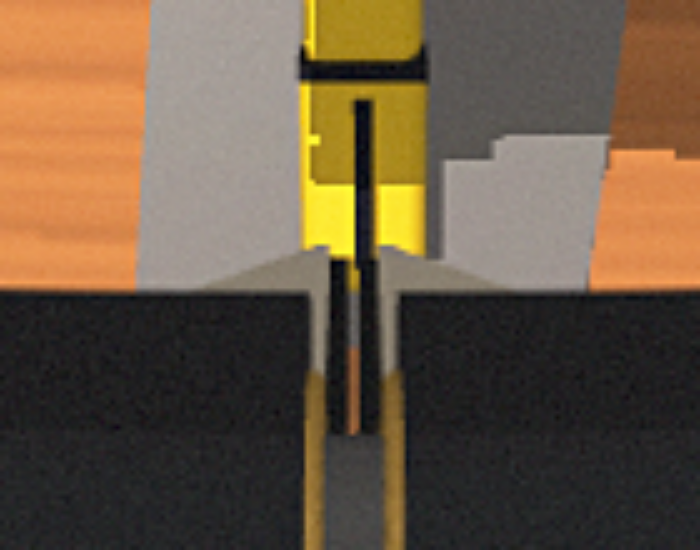

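The pad tips show at tool z ≈ -30 mm, so the fingers seem to end about 30 mm short of the reported TCP. That would explain closing above the pen. I'll open the fingers and check once.

move_arm([
  [0,0,0.5,0,0,0],
  [0,0,0.5,0,0,0],
  [0,0,0.5,0,0,0],
  [0,0,0.5,0,0,0],
], fingers=0.2)

```text
time: 5.28
tool_pos: [0.5501, 0.3126, 0.1017]
tool_rot: [3.14, 0.003, -3.117]
contact_force: [-0.6, -0.4, 0.7]
opening: 0.0356
grip_force: 0.0
```

```bash
python3 - <<'E'
from h import *; from plan import *
from cell import robot
p,r,s=here(); c=robot.read_camera("wrist"); P=wcloud(c,p,r); Q=r.inv().apply((P-p).reshape(-1,3)).reshape(P.shape)*1000
m=(np.abs(Q[...,0])<25)&(np.abs(Q[...,1])<75)&(Q[...,2]>-60)&(Q[...,2]<60)&(c["range_z"]>.02)
q=Q[m&(P[...,2]>.035)]; i=np.argsort(-q[:,2])[:12]; print(q[i].round(1).tolist()); print(p,s["opening"],robot.pinch_z,[a for a in dir(robot) if a[0]!="_"])
E
```

```text
[[8.1, -17.8, -27.4], [-7.9, -17.9, -27.5], [-7.8, 18.2, -27.7], [10.5, -20.4, -27.7], [8.8, 18.1, -27.8], [10.5, -21.4, -27.8], [-9.6, 18.2, -27.8], [10.5, -20.9, -27.9], [-9.0, -17.9, -27.9], [-8.8, 18.2, -28.1], [-6.9, -17.8, -28.3], [-9.3, -17.9, -28.4]]
[0.55007048 0.31263397 0.10169554] 0.03555613345228555 0.0188 ['IKError', 'hand_in', 'observe', 'pinch_z', 'read_camera']
```

The tips are 28 mm behind the reported TCP both open and closed, so every grasp and release height must be 28 mm lower in TCP terms. For the pen, the tips go to about 6 mm, so TCP z ≈ -0.022.

move_arm([
  [0.03,0.015,0.5,0,0,0],
  [0.03,0.015,0.9,0,0,0],
  [0.03,0.015,0.9,0,0,0],
  [0.03,0.015,0.9,0,0,0],
])

```text
time: 5.82
tool_pos: [0.5474, 0.3142, 0.012]
tool_rot: [3.14, 0.003, -3.117]
contact_force: [-0.6, 0.2, 0.3]
opening: 0.0549
grip_force: 0.0
```

move_arm([
  [0,0,0.1,0,0,0],
  [0,0,0.2,0,0,0],
  [0,0,0.3,0,0,0],
  [0,0,0.3,0,0,0],
  [0,0,0.3,0,0,0],
])

```text
time: 6.45
tool_pos: [0.5461, 0.3137, -0.0201]
tool_rot: [3.141, 0.0, -3.117]
contact_force: [-0.5, -0.7, 1.3]
opening: 0.0552
grip_force: 0.0
```

move_arm([
  [0,0,0,0,0,0],
  [0,0,0,0,0,0],
  [0,0,0,0,0,0],
  [0,0,0,0,0,0],
  [0,0,0,0,0,0],
  [0,0,0,0,0,0],
], fingers=-1, newtons=20)

```text
time: 7.2
tool_pos: [0.5461, 0.3137, -0.02]
tool_rot: [3.141, 0.0, -3.116]
contact_force: [-0.2, 0.1, 0.7]
opening: 0.0239
grip_force: 20.0
```

move_arm([
  [0,0,-0.3,0,0,0],
  [0,0,-0.8,0,0,0],
  [0,0,-0.8,0,0,0],
])

```text
time: 7.58
tool_pos: [0.5487, 0.3148, 0.0642]
tool_rot: [3.138, 0.008, -3.116]
contact_force: [0.6, -0.0, -0.1]
opening: 0.024
grip_force: 20.0
```

move_arm([
  [0,0,-0.8,0,0,0],
  [0,0,-0.8,0,0,0],
  [0,0,-0.8,0,0,0],
])

```text
time: 7.95
tool_pos: [0.5465, 0.3138, 0.1405]
tool_rot: [3.141, 0.002, -3.117]
contact_force: [0.3, -0.6, -0.9]
opening: 0.0238
grip_force: 20.0
```

```bash
python3 - <<'E'
from plan import *
p,r,s=here(); print(s["time"],p,s["tool_rot"],s["opening"],s["grip_force"])
plan(p,r,[(.475,-.327,.14,186.5)])
E
```

```text
7.95 [0.54646929 0.31381527 0.14054714] [ 3.14075105e+00  1.98579656e-03 -3.11651180e+00] 0.023777831375288796 19.99569922685623
    [0.125, -0.913, -0.0, 0.0, 0.001, -0.028] rows 3
    [0.205, -0.898, 0.0, 0.0, -0.0, -0.0] rows 3
    [0.205, -0.898, 0.0, 0.0, -0.0, -0.0] rows 3
    [0.205, -0.898, 0.0, 0.0, -0.0, -0.0] rows 3
    [0.204, -0.898, 0.0, 0.0, -0.0, -0.0] rows 3
    [0.205, -0.898, 0.001, 0.0, -0.0, -0.0] rows 3
(0.475, -0.327, 0.14, 186.5) [0.204, -0.898, 0.0, 0.0, -0.0, -0.0] rows 4
```

The pen is held, with the opening at 23.9 mm. Next is the white mat.

move_arm([
  [0.125,-0.91,0,0,0,-0.028],
  [0.125,-0.91,0,0,0,-0.028],
  [0.125,-0.91,0,0,0,-0.028],
])

```text
time: 8.32
tool_pos: [0.5347, 0.2202, 0.1378]
tool_rot: [-3.141, -0.004, -3.031]
contact_force: [0.2, 0.3, -0.5]
opening: 0.0236
grip_force: 20.0
```

move_arm([
  [0.205,-0.9,0,0,0,0],
  [0.205,-0.9,0,0,0,0],
  [0.205,-0.9,0,0,0,0],
])

```text
time: 8.7
tool_pos: [0.5251, 0.1297, 0.1386]
tool_rot: [3.141, -0.002, -3.031]
contact_force: [-0.2, 0.6, -1.2]
opening: 0.0239
grip_force: 20.0
```

move_arm([
  [0.205,-0.9,0,0,0,0],
  [0.205,-0.9,0,0,0,0],
  [0.205,-0.9,0,0,0,0],
])

```text
time: 9.07
tool_pos: [0.5154, 0.0387, 0.139]
tool_rot: [3.141, -0.001, -3.03]
contact_force: [0.8, 0.1, -0.5]
opening: 0.0241
grip_force: 20.0
```

move_arm([
  [0.205,-0.9,0,0,0,0],
  [0.205,-0.9,0,0,0,0],
  [0.205,-0.9,0,0,0,0],
])

```text
time: 9.45
tool_pos: [0.5056, -0.0527, 0.1393]
tool_rot: [3.141, -0.0, -3.03]
contact_force: [0.2, 0.5, -0.2]
opening: 0.0231
grip_force: 20.0
```

move_arm([
  [0.205,-0.9,0,0,0,0],
  [0.205,-0.9,0,0,0,0],
  [0.205,-0.9,0,0,0,0],
])

```text
time: 9.82
tool_pos: [0.4956, -0.1442, 0.1394]
tool_rot: [3.141, 0.0, -3.03]
contact_force: [-0.6, -0.0, -1.6]
opening: 0.024
grip_force: 20.0
```

move_arm([
  [0.205,-0.9,0,0,0,0],
  [0.205,-0.9,0,0,0,0],
  [0.205,-0.9,0,0,0,0],
])

```text
time: 10.2
tool_pos: [0.4855, -0.2357, 0.1394]
tool_rot: [3.141, 0.0, -3.029]
contact_force: [-0.0, 1.2, -0.9]
opening: 0.0237
grip_force: 20.0
```

move_arm([
  [0.205,-0.9,0,0,0,0],
  [0.205,-0.9,0,0,0,0],
  [0.205,-0.9,0,0,0,0],
  [0.205,-0.9,0,0,0,0],
])

```text
time: 10.7
tool_pos: [0.4753, -0.3255, 0.1395]
tool_rot: [3.14, -0.0, -3.027]
contact_force: [-0.3, 0.6, -0.8]
opening: 0.0239
grip_force: 20.0
```

```bash
python3 - <<'E'
from plan import *
p,r,s=here(); print(s["time"],p,s["tool_rot"],s["opening"],s["grip_force"])
plan(p,r,[(.475,-.327,.05,186.5),(.475,-.327,-.019,186.5)])
E
```

```text
10.7 [ 0.47528468 -0.3255085   0.13948787] [ 3.13991671e+00 -2.01025071e-04 -3.02670344e+00] 0.02389278024724021 19.995886981487274
(0.475, -0.327, 0.05, 186.5) [0.004, -0.016, 0.895, 0.001, -0.0, 0.0] rows 4
(0.475, -0.327, -0.019, 186.5) [0.0, 0.001, 0.69, -0.0, -0.0, 0.0] rows 4
```

move_arm([
  [0,-0.015,0.5,0,0,0],
  [0,-0.015,0.895,0,0,0],
  [0,-0.015,0.895,0,0,0],
])

```text
time: 11.08
tool_pos: [0.4736, -0.326, 0.0478]
tool_rot: [3.136, -0.004, -3.027]
contact_force: [-0.3, -0.8, 0.4]
opening: 0.0234
grip_force: 20.0
```

move_arm([
  [0,0,0.4,0,0,0],
  [0,0,0.55,0,0,0],
  [0,0,0.63,0,0,0],
  [0,0,0.69,0,0,0],
  [0,0,0.69,0,0,0],
  [0,0,0.69,0,0,0],
])

```text
time: 11.82
tool_pos: [0.475, -0.3299, -0.018]
tool_rot: [-3.141, 0.001, -3.029]
contact_force: [0.2, -0.3, 0.8]
opening: 0.0235
grip_force: 20.0
```

move_arm([
  [0,0,0,0,0,0],
  [0,0,0,0,0,0],
  [0,0,0,0,0,0],
  [0,0,0,0,0,0],
  [0,0,0,0,0,0],
], fingers=0.3)

```text
time: 12.45
tool_pos: [0.4747, -0.3296, -0.0187]
tool_rot: [3.141, 0.0, -3.029]
contact_force: [-0.7, 0.0, -0.3]
opening: 0.0592
grip_force: 0.0
```

move_arm([
  [0,0,-0.3,0,0,0],
  [0,0,-0.9,0,0,0],
  [0,0,-0.9,0,0,0],
  [0,0,-0.9,0,0,0],
])

```text
time: 12.95
tool_pos: [0.4745, -0.3294, 0.0711]
tool_rot: [3.141, -0.0, -3.029]
contact_force: [0.1, 0.3, -1.0]
opening: 0.0597
grip_force: 0.0
```

```bash
python3 - <<'E'
from plan import *; from h import *
from cell import robot
p,r,s=here(); print(s["time"],p,s["tool_rot"],s["opening"],s["grip_force"])
c=robot.read_camera("wrist"); P=wcloud(c,p,r); M=masks(c); q=M["yellow"]&(P[...,2]<.05)&(P[...,1]<-.2)
print("pen",rect(P,q))
plan(p,r,[(.5695,-.109,.12,191.5),(.5695,-.109,.003,191.5)])
E
```

```text
12.95 [ 0.47445921 -0.32935939  0.07114852] [ 3.14143187e+00 -3.55152753e-05 -3.02853282e+00] 0.05972058500196273 0.0
pen [ 472.5 -330.4  113.3   24.9    7.4   20.8 3918. ]
    [-0.398, 0.694, -0.163, 0.0, -0.0, -0.028] rows 3
    [-0.457, 0.657, -0.163, 0.0, -0.0, 0.0] rows 3
(0.5695, -0.109, 0.12, 191.5) [-0.457, 0.656, -0.162, 0.0, -0.0, 0.0] rows 4
    [0.0, -0.0, 0.585, 0.0, -0.0, 0.0] rows 2
(0.5695, -0.109, 0.003, 191.5) [0.0, -0.0, 0.585, 0.0, -0.0, 0.0] rows 3
```

The pen is parked on white, 3 mm off centre and let go. Next is the stapler.

move_arm([
  [-0.4,0.69,-0.163,0,0,-0.028],
  [-0.4,0.69,-0.163,0,0,-0.028],
  [-0.4,0.69,-0.163,0,0,-0.028],
])

```text
time: 13.38
tool_pos: [0.5067, -0.2554, 0.0868]
tool_rot: [3.141, -0.001, -2.939]
contact_force: [0.9, -0.6, 0.3]
opening: 0.0593
grip_force: 0.0
```

move_arm([
  [-0.457,0.657,-0.163,0,0,0],
  [-0.457,0.657,-0.163,0,0,0],
  [-0.457,0.657,-0.163,0,0,0],
])

```text
time: 13.75
tool_pos: [0.5383, -0.1831, 0.1035]
tool_rot: [-3.141, -0.001, -2.939]
contact_force: [0.5, -0.7, 0.3]
opening: 0.0597
grip_force: 0.0
```

move_arm([
  [-0.457,0.657,-0.163,0,0,0],
  [-0.457,0.657,-0.163,0,0,0],
  [-0.457,0.657,-0.163,0,0,0],
  [-0.457,0.657,-0.163,0,0,0],
])

```text
time: 14.25
tool_pos: [0.5691, -0.1112, 0.1195]
tool_rot: [-3.142, -0.001, -2.942]
contact_force: [0.4, -0.7, 0.3]
opening: 0.0596
grip_force: 0.0
```

```bash
python3 - <<'E'
from plan import *; from h import *
from cell import robot
p,r,s=here(); print(s["time"],p,s["tool_rot"],s["opening"],s["grip_force"])
c=robot.read_camera("wrist"); P=wcloud(c,p,r); x,y,z=P[...,0],P[...,1],P[...,2]
q=(abs(x-.57)<.1)&(abs(y+.108)<.05)&(z<.07)&(c["range_z"]>.02)
for lo in (.01,.03,.045): print("stapler",lo,rect(P,q&(z>lo)))
cv2.imwrite("pics/w5.png",c["image"][:,:,::-1])
plan(p,r,[(.5695,-.109,.003,191.5)])
E
```

```text
14.25 [ 0.56912236 -0.11116302  0.11954472] [-3.14157598e+00 -1.35600102e-03 -2.94180808e+00] 0.05961749128224673 0.0
stapler 0.01 [ 571.3 -109.8  138.3   35.8   10.7   53.1 5610. ]
stapler 0.03 [ 568.4 -109.8  128.5   32.3   12.    53.2 5089. ]
stapler 0.045 [ 568.6 -110.1  128.7   28.6   10.6   53.3 5033. ]
    [-0.005, 0.01, 0.583, -0.0, -0.0, -0.0] rows 2
(0.5695, -0.109, 0.003, 191.5) [-0.005, 0.01, 0.582, -0.0, -0.0, -0.0] rows 3
```

View pics/w5.png

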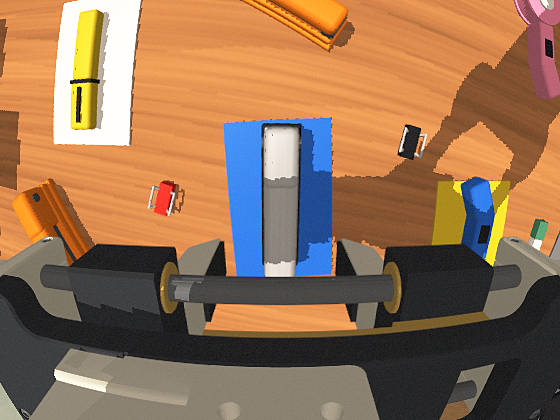

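The stapler is centred between the fingers (column 281, rows 123–275), and the pen lies well on white at (87,70). I'll go down and grip the upper arm.

move_arm([
  [-0.01,0.01,0.5,0,0,0],
  [-0.01,0.01,0.9,0,0,0],
  [-0.01,0.01,0.9,0,0,0],
])

```text
time: 14.68
tool_pos: [0.5679, -0.1088, 0.0273]
tool_rot: [3.138, -0.006, -2.942]
contact_force: [-0.8, 0.4, 0.9]
opening: 0.0593
grip_force: 0.0
```

move_arm([
  [0,0,0.15,0,0,0],
  [0,0,0.25,0,0,0],
  [0,0,0.25,0,0,0],
  [0,0,0.25,0,0,0],
])

```text
time: 15.18
tool_pos: [0.5712, -0.1084, 0.0058]
tool_rot: [-3.141, 0.001, -2.94]
contact_force: [-0.1, 0.5, 0.2]
opening: 0.0594
grip_force: 0.0
```

move_arm([
  [0,0,0,0,0,0],
  [0,0,0,0,0,0],
  [0,0,0,0,0,0],
  [0,0,0,0,0,0],
  [0,0,0,0,0,0],
  [0,0,0,0,0,0],
], fingers=-1, newtons=40)

```text
time: 15.92
tool_pos: [0.571, -0.1086, 0.0054]
tool_rot: [-3.141, 0.001, -2.941]
contact_force: [0.7, -2.0, 1.2]
opening: 0.0279
grip_force: 40.0
```

```bash
python3 - <<'E'
from plan import *
p,r,s=here(); print(s["time"],p,s["tool_rot"],s["opening"],s["grip_force"],s["contact_force"])
plan(p,r,[(p[0],p[1],.16,191.1),(.55,.32,.15,177.)])
E
```

```text
15.925 [ 0.57101287 -0.10855741  0.00538205] [-3.14117269e+00  5.89600913e-04 -2.94061873e+00] 0.02792746030523902 39.98954236507416 [ 0.70611265 -2.02572444  1.24146635]
    [-0.0, -0.0, -0.773, -0.0, 0.0, 0.002] rows 3
(np.float64(0.5710128678267342), np.float64(-0.10855741151837127), 0.16, 191.1) [-0.001, -0.001, -0.773, -0.0, 0.0, 0.0] rows 4
    [-0.125, 0.849, 0.02, -0.0, 0.0, 0.079] rows 3
    [0.088, 0.854, 0.02, -0.0, 0.0, -0.0] rows 3
    [0.088, 0.854, 0.019, -0.0, 0.0, -0.0] rows 3
    [0.088, 0.853, 0.02, -0.0, 0.0, -0.0] rows 3
(0.55, 0.32, 0.15, 177.0) [0.088, 0.854, 0.019, -0.0, 0.0, -0.0] rows 4
```

move_arm([
  [0,0,-0.3,0,0,0],
  [0,0,-0.77,0,0,0],
  [0,0,-0.77,0,0,0],
])

```text
time: 16.3
tool_pos: [0.5727, -0.1087, 0.0854]
tool_rot: [-3.139, 0.006, -2.941]
contact_force: [0.2, 0.2, -2.5]
opening: 0.0274
grip_force: 40.0
```

move_arm([
  [0,0,-0.77,0,0,0],
  [0,0,-0.77,0,0,0],
  [0,0,-0.77,0,0,0],
])

```text
time: 16.68
tool_pos: [0.5705, -0.1081, 0.1587]
tool_rot: [3.141, -0.0, -2.941]
contact_force: [-0.2, 1.0, -2.7]
opening: 0.0278
grip_force: 40.0
```

move_arm([
  [-0.125,0.85,0.02,0,0,0.081],
  [-0.125,0.85,0.02,0,0,0.081],
  [-0.125,0.85,0.02,0,0,0.081],
])

```text
time: 17.05
tool_pos: [0.5643, -0.0204, 0.1544]
tool_rot: [3.141, -0.005, 3.091]
contact_force: [-0.1, -0.6, -2.4]
opening: 0.0275
grip_force: 40.0
```

move_arm([
  [0.088,0.85,0.02,0,0,0],
  [0.088,0.85,0.02,0,0,0],
  [0.088,0.85,0.02,0,0,0],
])

```text
time: 17.42
tool_pos: [0.5608, 0.0635, 0.1534]
tool_rot: [-3.141, -0.003, 3.091]
contact_force: [-1.0, -0.5, -2.2]
opening: 0.0276
grip_force: 40.0
```

move_arm([
  [0.088,0.85,0.02,0,0,0],
  [0.088,0.85,0.02,0,0,0],
  [0.088,0.85,0.02,0,0,0],
])

```text
time: 17.8
tool_pos: [0.5572, 0.148, 0.152]
tool_rot: [-3.141, -0.002, 3.09]
contact_force: [0.5, -0.5, -2.4]
opening: 0.0278
grip_force: 40.0
```

move_arm([
  [0.088,0.85,0.02,0,0,0],
  [0.088,0.85,0.02,0,0,0],
  [0.088,0.85,0.02,0,0,0],
])

```text
time: 18.18
tool_pos: [0.5534, 0.2329, 0.1503]
tool_rot: [-3.141, -0.001, 3.089]
contact_force: [0.2, -1.2, -2.8]
opening: 0.0281
grip_force: 40.0
```

move_arm([
  [0.088,0.85,0.02,0,0,0],
  [0.088,0.85,0.02,0,0,0],
  [0.088,0.85,0.02,0,0,0],
  [0.088,0.85,0.02,0,0,0],
])

```text
time: 18.68
tool_pos: [0.5495, 0.3168, 0.149]
tool_rot: [-3.14, -0.0, 3.087]
contact_force: [0.4, 0.5, -2.0]
opening: 0.0278
grip_force: 40.0
```

```bash
python3 - <<'E'
from plan import *
p,r,s=here(); print(s["time"],p,s["tool_rot"],s["opening"],s["grip_force"])
plan(p,r,[(.55,.3195,.07,176.3),(.55,.3195,.0065,176.3)])
E
```

```text
18.675 [0.54950673 0.31682702 0.14895213] [-3.14040739e+00 -3.49610709e-04  3.08692928e+00] 0.027801635732181286 39.98895227909088
(0.55, 0.3195, 0.07, 176.3) [-0.004, 0.028, 0.789, -0.0, -0.0, 0.003] rows 4
(0.55, 0.3195, 0.0065, 176.3) [0.0, 0.001, 0.635, -0.0, -0.0, 0.0] rows 4
```

move_arm([
  [0,0.015,0.5,0,0,0],
  [0,0.015,0.79,0,0,0],
  [0,0.015,0.79,0,0,0],
])

```text
time: 19.05
tool_pos: [0.548, 0.3179, 0.068]
tool_rot: [-3.139, -0.005, 3.086]
contact_force: [1.5, -0.0, -2.2]
opening: 0.0276
grip_force: 40.0
```

move_arm([
  [0,0,0.35,0,0,0],
  [0,0,0.5,0,0,0],
  [0,0,0.58,0,0,0],
  [0,0,0.625,0,0,0],
  [0,0,0.625,0,0,0],
  [0,0,0.625,0,0,0],
])

```text
time: 19.8
tool_pos: [0.5495, 0.3206, 0.0085]
tool_rot: [3.141, 0.001, 3.088]
contact_force: [0.0, 0.0, -1.9]
opening: 0.0278
grip_force: 40.0
```

```bash
python3 - <<'E'
from plan import *
p,r,s=here(); print(s["time"],p,s["tool_rot"],s["contact_force"])
E
```

```text
19.8 [0.54953911 0.32062381 0.00851502] [3.14095795e+00 1.17759410e-03 3.08827985e+00] [ 0.00235025  0.01549833 -1.86399839]
```

move_arm([
  [0,0,0.025,0,0,0],
  [0,0,0.025,0,0,0],
  [0,0,0.025,0,0,0],
])

```text
time: 20.18
tool_pos: [0.5493, 0.3205, 0.0054]
tool_rot: [3.141, 0.0, 3.088]
contact_force: [-0.2, 0.5, -1.1]
opening: 0.0275
grip_force: 40.0
```

move_arm([
  [0,0,0,0,0,0],
  [0,0,0,0,0,0],
  [0,0,0,0,0,0],
  [0,0,0,0,0,0],
  [0,0,0,0,0,0],
], fingers=0.3)

```text
time: 20.8
tool_pos: [0.5491, 0.3204, 0.0052]
tool_rot: [3.142, 0.0, 3.088]
contact_force: [0.5, -0.5, -0.0]
opening: 0.0596
grip_force: 0.0
```

move_arm([
  [0,0,-0.3,0,0,0],
  [0,0,-0.9,0,0,0],
  [0,0,-0.9,0,0,0],
  [0,0,-0.9,0,0,0],
])

```text
time: 21.3
tool_pos: [0.5488, 0.3203, 0.0951]
tool_rot: [3.142, -0.0, 3.088]
contact_force: [0.6, -0.7, -0.6]
opening: 0.0598
grip_force: 0.0
```

```bash
python3 - <<'E'
from plan import *; from h import *
from cell import robot
p,r,s=here(); print(s["time"],p,s["tool_rot"],s["opening"],s["grip_force"])
c=robot.read_camera("wrist"); P=wcloud(c,p,r); x,y,z=P[...,0],P[...,1],P[...,2]
q=(abs(x-.55)<.1)&(abs(y-.32)<.05)&(z<.07)&(c["range_z"]>.02)
for lo in (.01,.03,.045): print("stapler",lo,rect(P,q&(z>lo)))
print(rect(P,q&(z<.009)&masks(c)["grey"]))
plan(p,r,[(.5663,.1075,.09,189.7),(.5663,.1075,-.02,189.7)])
E
```

```text
21.3 [0.54883285 0.32025854 0.09507306] [ 3.14156093e+00 -1.18570100e-04  3.08811783e+00] 0.05976088211936348 0.0
stapler 0.01 [ 5.494e+02  3.208e+02  1.378e+02  3.610e+01 -3.200e+00  5.310e+01
  6.220e+03]
stapler 0.03 [ 5.414e+02  3.209e+02  1.184e+02  3.160e+01 -3.300e+00  5.330e+01
  5.697e+03]
stapler 0.045 [ 5.415e+02  3.219e+02  1.180e+02  3.040e+01 -2.600e+00  5.330e+01
  5.615e+03]
[ 5.563e+02  3.303e+02  1.532e+02  8.210e+01 -1.160e+01  3.100e+00
  3.659e+03]
    [-0.096, -0.705, 0.017, 0.0, -0.0, -0.071] rows 3
    [0.062, -0.709, 0.017, 0.0, -0.0, 0.0] rows 3
(0.5663, 0.1075, 0.09, 189.7) [0.063, -0.709, 0.017, 0.0, -0.0, 0.0] rows 4
    [-0.0, 0.0, 0.55, 0.0, -0.0, 0.0] rows 2
(0.5663, 0.1075, -0.02, 189.7) [-0.001, 0.0, 0.55, 0.0, -0.0, 0.0] rows 3
```

The stapler stands at (549,321), and the grey centre is (550,320). Next is the tape gun.

move_arm([
  [-0.1,-0.71,0.017,0,0,-0.071],
  [-0.1,-0.71,0.017,0,0,-0.071],
  [-0.1,-0.71,0.017,0,0,-0.071],
])

```text
time: 21.72
tool_pos: [0.5547, 0.2478, 0.0921]
tool_rot: [-3.141, -0.003, -2.974]
contact_force: [-0.3, 0.0, -0.8]
opening: 0.0599
grip_force: 0.0
```

move_arm([
  [0.062,-0.71,0.017,0,0,0],
  [0.062,-0.71,0.017,0,0,0],
  [0.062,-0.71,0.017,0,0,0],
])

```text
time: 22.1
tool_pos: [0.561, 0.1782, 0.0913]
tool_rot: [3.141, -0.001, -2.974]
contact_force: [0.2, 0.3, 0.8]
opening: 0.0595
grip_force: 0.0
```

move_arm([
  [0.062,-0.71,0.017,0,0,0],
  [0.062,-0.71,0.017,0,0,0],
  [0.062,-0.71,0.017,0,0,0],
  [0.062,-0.71,0.017,0,0,0],
])

```text
time: 22.6
tool_pos: [0.5669, 0.1086, 0.0901]
tool_rot: [3.141, 0.0, -2.971]
contact_force: [0.6, 0.1, 0.6]
opening: 0.0596
grip_force: 0.0
```

```bash
python3 - <<'E'
from plan import *; from h import *
from cell import robot
p,r,s=here(); print(s["time"],p,s["tool_rot"],s["opening"],s["grip_force"])
c=robot.read_camera("wrist"); P=wcloud(c,p,r); x,y,z=P[...,0],P[...,1],P[...,2]
T=(abs(y-.107)<.06)&(z>.015)&(z<.05)&(c["range_z"]>.02)
for a in np.arange(.525,.60,.01):
    m=T&(abs(x-a)<.004)
    if m.any(): print(a.round(3),y[m].min().round(4),y[m].max().round(4),len(y[m]))
m=T&(c["image"].max(-1)<60)&(x<.585)&(x>.54); print("patch",P[m].mean(0),m.sum())
cv2.imwrite("pics/w6.png",c["image"][:,:,::-1])
plan(p,r,[(.5663,.1075,-.02,189.7)])
E
```

```text
22.6 [0.56691086 0.10861618 0.09007627] [ 3.14096206e+00  8.20875815e-05 -2.97059077e+00] 0.05957957775989396 0.0
0.525 0.0721 0.1078 432
0.535 0.0782 0.1134 410
0.545 0.0854 0.1158 354
0.555 0.0926 0.117 300
0.565 0.0942 0.1189 293
0.575 0.0958 0.1207 274
0.585 0.0982 0.1224 265
0.595 0.0966 0.1371 402
patch [0.56149867 0.10590143 0.0303106 ] 349
    [0.004, -0.005, 0.55, 0.0, 0.0, 0.001] rows 2
(0.5663, 0.1075, -0.02, 189.7) [0.004, -0.006, 0.551, 0.0, 0.0, -0.0] rows 3
```

View pics/w6.png

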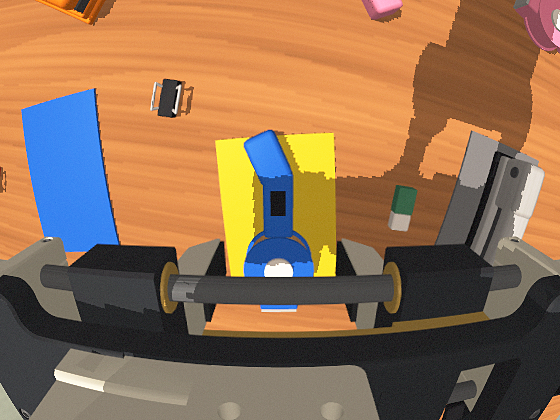

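The handle with its black patch (278,203) is centred between the fingers. The stapler is on grey at the right, and blue is empty at the left. I'll go down onto the handle.

move_arm([
  [0.01,-0.01,0.4,0,0,0],
  [0.01,-0.01,0.7,0,0,0],
  [0.01,-0.01,0.7,0,0,0],
])

```text
time: 23.02
tool_pos: [0.5643, 0.1067, 0.0181]
tool_rot: [3.141, -0.005, -2.971]
contact_force: [0.6, -0.3, -0.1]
opening: 0.0594
grip_force: 0.0
```

move_arm([
  [0,0,0.2,0,0,0],
  [0,0,0.3,0,0,0],
  [0,0,0.39,0,0,0],
  [0,0,0.39,0,0,0],
  [0,0,0.39,0,0,0],
])

```text
time: 23.65
tool_pos: [0.5666, 0.1058, -0.0183]
tool_rot: [-3.142, 0.001, -2.972]
contact_force: [0.0, 0.1, -0.1]
opening: 0.0597
grip_force: 0.0
```

move_arm([
  [0,0,0,0,0,0],
  [0,0,0,0,0,0],
  [0,0,0,0,0,0],
  [0,0,0,0,0,0],
  [0,0,0,0,0,0],
  [0,0,0,0,0,0],
], fingers=-1, newtons=40)

```text
time: 24.4
tool_pos: [0.5663, 0.1057, -0.0188]
tool_rot: [3.141, 0.0, -2.972]
contact_force: [0.2, 0.2, 1.0]
opening: 0.0238
grip_force: 40.0
```

```bash
python3 - <<'E'
from plan import *
p,r,s=here(); print(s["time"],p,s["tool_rot"],s["opening"],s["grip_force"],s["contact_force"])
yaw=np.degrees(s["tool_rot"][2])%360
org=np.array([.5853,.1105]); d=org-p[:2]; t=np.radians(193.7-yaw); C=np.array([[np.cos(t),-np.sin(t)],[np.sin(t),np.cos(t)]])
g=np.array([.5784,-.1078])-C@d; print(yaw,d,"goal",g)
plan(p,r,[(p[0],p[1],.12,yaw),(g[0],g[1],.12,193.7)])
E
```

```text
24.4 [ 0.56625698  0.10574925 -0.01883503] [ 3.14148798e+00  1.12206371e-04 -2.97200819e+00] 0.023843456965940615 39.984447956085205 [0.23923946 0.17292718 1.04890136]
189.71647405713082 [0.01904302 0.00475075] goal [ 0.55973302 -0.11386219]
    [-0.0, 0.0, -0.694, 0.0, 0.0, 0.0] rows 3
(np.float64(0.5662569772079925), np.float64(0.10574924915654159), 0.12, np.float64(189.71647405713082)) [-0.0, 0.0, -0.694, 0.0, 0.0, 0.0] rows 4
    [0.145, -0.718, -0.0, 0.0, 0.0, -0.022] rows 3
    [0.194, -0.706, -0.0, 0.0, 0.0, -0.0] rows 3
(np.float64(0.5597330168701288), np.float64(-0.11386218537019807), 0.12, 193.7) [0.194, -0.706, -0.001, 0.0, 0.0, -0.0] rows 4
```

move_arm([
  [0,0,-0.3,0,0,0],
  [0,0,-0.7,0,0,0],
  [0,0,-0.7,0,0,0],
])

```text
time: 24.78
tool_pos: [0.5683, 0.1058, 0.0539]
tool_rot: [-3.141, 0.006, -2.972]
contact_force: [-0.1, -0.2, -2.6]
opening: 0.0237
grip_force: 40.0
```

move_arm([
  [0,0,-0.7,0,0,0],
  [0,0,-0.7,0,0,0],
  [0,0,-0.7,0,0,0],
])

```text
time: 25.15
tool_pos: [0.5658, 0.1057, 0.1203]
tool_rot: [3.141, -0.001, -2.972]
contact_force: [-0.6, -0.1, -1.5]
opening: 0.0236
grip_force: 40.0
```

move_arm([
  [0.145,-0.72,0,0,0,-0.022],
  [0.145,-0.72,0,0,0,-0.022],
  [0.145,-0.72,0,0,0,-0.022],
])

```text
time: 25.52
tool_pos: [0.5631, 0.0318, 0.1193]
tool_rot: [3.14, -0.003, -2.905]
contact_force: [0.5, 0.6, -1.1]
opening: 0.0235
grip_force: 40.0
```

move_arm([
  [0.194,-0.71,0,0,0,0],
  [0.194,-0.71,0,0,0,0],
  [0.194,-0.71,0,0,0,0],
])

```text
time: 25.9
tool_pos: [0.5618, -0.0407, 0.1204]
tool_rot: [3.14, -0.001, -2.904]
contact_force: [0.1, -0.1, -1.3]
opening: 0.0237
grip_force: 40.0
```

move_arm([
  [0.194,-0.71,0,0,0,0],
  [0.194,-0.71,0,0,0,0],
  [0.194,-0.71,0,0,0,0],
  [0.194,-0.71,0,0,0,0],
  [0.194,-0.71,0,0,0,0],
])

```text
time: 26.52
tool_pos: [0.5601, -0.1133, 0.1211]
tool_rot: [3.141, 0.0, -2.901]
contact_force: [-1.4, 0.2, -0.8]
opening: 0.0239
grip_force: 40.0
```

```bash
python3 - <<'E'
from plan import *
p,r,s=here(); print(s["time"],p,s["tool_rot"],s["opening"],s["grip_force"])
plan(p,r,[(.5595,-.1125,.05,193.7),(.5595,-.1125,-.0185,193.7)])
E
```

```text
26.525 [ 0.56005357 -0.1133391   0.12111492] [ 3.14113069e+00  6.00377924e-05 -2.90119793e+00] 0.023866373760770183 39.98406171798706
(0.5595, -0.1125, 0.05, 193.7) [0.003, 0.009, 0.711, 0.0, 0.0, 0.0] rows 4
(0.5595, -0.1125, -0.0185, 193.7) [0.0, -0.0, 0.685, 0.0, 0.0, 0.0] rows 4
```

move_arm([
  [0,0.01,0.4,0,0,0],
  [0,0.01,0.71,0,0,0],
  [0,0.01,0.71,0,0,0],
])

```text
time: 26.9
tool_pos: [0.558, -0.1125, 0.0481]
tool_rot: [3.138, -0.004, -2.902]
contact_force: [-1.4, 0.6, -0.3]
opening: 0.0239
grip_force: 40.0
```

move_arm([
  [0,0,0.35,0,0,0],
  [0,0,0.5,0,0,0],
  [0,0,0.6,0,0,0],
  [0,0,0.67,0,0,0],
  [0,0,0.685,0,0,0],
  [0,0,0.685,0,0,0],
  [0,0,0.685,0,0,0],
])

```text
time: 27.78
tool_pos: [0.5601, -0.114, -0.0179]
tool_rot: [-3.141, 0.001, -2.903]
contact_force: [-0.4, 0.5, -1.4]
opening: 0.024
grip_force: 40.0
```

move_arm([
  [0,0,0.008,0,0,0],
  [0,0,0.008,0,0,0],
  [0,0,0.008,0,0,0],
  [0,0,0.008,0,0,0],
  [0,0,0.008,0,0,0],
], fingers=0.2)

```text
time: 28.4
tool_pos: [0.5598, -0.1139, -0.0192]
tool_rot: [3.142, 0.0, -2.903]
contact_force: [0.2, -0.6, 0.9]
opening: 0.0549
grip_force: 0.0
```

move_arm([
  [0,0,-0.3,0,0,0],
  [0,0,-0.9,0,0,0],
  [0,0,-0.9,0,0,0],
  [0,0,-0.9,0,0,0],
])

```text
time: 28.9
tool_pos: [0.5594, -0.1137, 0.0705]
tool_rot: [3.141, -0.0, -2.903]
contact_force: [-0.7, -0.6, 0.4]
opening: 0.0552
grip_force: 0.0
```

move_arm([
  [0,0,-0.4,0,0,0],
  [0,0,-0.4,0,0,0],
  [0,0,-0.4,0,0,0],
])

```text
time: 29.28
tool_pos: [0.5587, -0.1135, 0.1091]
tool_rot: [3.14, -0.002, -2.903]
contact_force: [0.3, 0.2, 0.2]
opening: 0.0549
grip_force: 0.0
```

```bash
python3 - <<'E'
from plan import *; from h import *
from cell import robot
p,r,s=here(); print(s["time"],p,s["opening"])
c=robot.read_camera("wrist"); P=wcloud(c,p,r); x,y,z=P[...,0],P[...,1],P[...,2]; ok=c["range_z"]>.02
T=ok&(abs(y+.108)<.06)&(z>.015)&(z<.05)
m=T&(c["image"].max(-1)<60)&(x<.585)&(x>.53); print("patch",P[m].mean(0),m.sum(), rect(P,m))
h=T&masks(c)["white"]; print("hub",P[h].mean(0),h.sum())
print("mat",rect(P,ok&masks(c)["blue"]&(z<.009)&(abs(y+.108)<.09)))
plan(p,r,[(.4742,-.3294,.09,186.5),(.4742,-.3294,-.02,186.5)])
E
```

```text
29.275 [ 0.55872554 -0.11352047  0.10908101] 0.054909593867318404
patch [ 0.55554933 -0.11449794  0.03027856] 315 [ 555.5 -114.4   19.9   11.1   13.9   30.3  315. ]
hub [ 0.61294173 -0.10002978  0.0330961 ] 495
mat [ 5.709e+02 -1.107e+02  1.438e+02  1.004e+02  1.400e+01  3.100e+00
  9.590e+03]
    [0.666, -0.949, 0.095, 0.0, -0.001, 0.04] rows 3
    [0.271, -0.512, 0.047, 0.001, 0.0, -0.0] rows 2
(0.4742, -0.3294, 0.09, 186.5) [0.27, -0.513, 0.049, -0.0, 0.0, -0.0] rows 3
    [0.0, 0.001, 0.55, -0.0, 0.0, -0.0] rows 2
(0.4742, -0.3294, -0.02, 186.5) [0.001, 0.001, 0.55, -0.0, 0.0, -0.0] rows 3
```

The tape gun's origin is at about (580,-108), against the blue centre (578,-108), with the right heading. Back to the pen.

move_arm([
  [0.666,-0.95,0.095,0,0,0.04],
  [0.666,-0.95,0.095,0,0,0.04],
  [0.666,-0.95,0.095,0,0,0.04],
  [0.666,-0.95,0.095,0,0,0.04],
])

```text
time: 29.82
tool_pos: [0.517, -0.2213, 0.1002]
tool_rot: [3.14, -0.002, -3.029]
contact_force: [-0.2, -0.2, -0.3]
opening: 0.0552
grip_force: 0.0
```

move_arm([
  [0.54,-1,0,0,0,0],
  [0.54,-1,0,0,0,0],
  [0.54,-1,0,0,0,0],
  [0.54,-1,0,0,0,0],
  [0.54,-1,0,0,0,0],
])

```text
time: 30.45
tool_pos: [0.4758, -0.3256, 0.1012]
tool_rot: [3.141, -0.0, -3.026]
contact_force: [-1.0, 0.8, 0.1]
opening: 0.0548
grip_force: 0.0
```

```bash
python3 - <<'E'
from plan import *
p,r,s=here(); print(s["time"],p,s["tool_rot"],s["opening"])
plan(p,r,[(.4742,-.3294,.03,186.5),(.4742,-.3294,-.02,186.5)])
E
```

```text
30.45 [ 0.47584952 -0.3256161   0.10115637] [ 3.14089094e+00 -1.08146670e-04 -3.02623246e+00] 0.054758948735361364
(0.4742, -0.3294, 0.03, 186.5) [0.021, -0.036, 0.712, 0.0, -0.0, 0.001] rows 4
(0.4742, -0.3294, -0.02, 186.5) [-0.0, -0.001, 0.5, 0.0, -0.0, -0.0] rows 3
```

move_arm([
  [0.01,-0.03,0.4,0,0,0],
  [0.01,-0.03,0.71,0,0,0],
  [0.01,-0.03,0.71,0,0,0],
  [0.01,-0.03,0.71,0,0,0],
])

```text
time: 30.95
tool_pos: [0.4755, -0.3303, 0.0315]
tool_rot: [-3.14, 0.001, -3.027]
contact_force: [-0.4, -0.4, 0.0]
opening: 0.0549
grip_force: 0.0
```

move_arm([
  [0,0,0.25,0,0,0],
  [0,0,0.4,0,0,0],
  [0,0,0.5,0,0,0],
  [0,0,0.5,0,0,0],
  [0,0,0.5,0,0,0],
])

```text
time: 31.58
tool_pos: [0.4749, -0.3308, -0.0191]
tool_rot: [-3.141, 0.001, -3.029]
contact_force: [0.9, 0.9, 0.1]
opening: 0.0553
grip_force: 0.0
```

move_arm([
  [0,0,0,0,0,0],
  [0,0,0,0,0,0],
  [0,0,0,0,0,0],
  [0,0,0,0,0,0],
  [0,0,0,0,0,0],
  [0,0,0,0,0,0],
], fingers=-1, newtons=20)

```text
time: 32.33
tool_pos: [0.4745, -0.3305, -0.0196]
tool_rot: [-3.142, 0.0, -3.028]
contact_force: [-0.5, -0.0, 1.8]
opening: 0.0241
grip_force: 20.0
```

```bash
python3 - <<'E'
from plan import *
p,r,s=here(); print(s["time"],p,s["tool_rot"],s["opening"],s["grip_force"],s["contact_force"])
plan(p,r,[(p[0],p[1],.12,186.5),(.5895,.1136,.12,193.2)])
E
```

```text
32.325 [ 0.47448116 -0.33049114 -0.01962324] [-3.14158156e+00  8.63524266e-05 -3.02849520e+00] 0.02408612561980043 19.990163147449493 [-0.51561391 -0.04365089  1.80519557]
    [-0.0, -0.0, -0.698, -0.0, 0.0, -0.0] rows 3
(np.float64(0.47448116252089284), np.float64(-0.33049114130541307), 0.12, 186.5) [-0.0, -0.0, -0.698, -0.0, 0.0, -0.0] rows 4
    [-0.329, 0.857, -0.0, -0.0, 0.0, -0.037] rows 3
    [-0.426, 0.813, -0.0, -0.0, 0.0, -0.0] rows 3
    [-0.426, 0.812, -0.0, -0.0, 0.0, -0.0] rows 3
    [-0.426, 0.813, -0.0, -0.0, 0.0, -0.0] rows 3
(0.5895, 0.1136, 0.12, 193.2) [-0.426, 0.812, -0.0, -0.0, 0.0, -0.0] rows 4
```

move_arm([
  [0,0,-0.3,0,0,0],
  [0,0,-0.7,0,0,0],
  [0,0,-0.7,0,0,0],
])

```text
time: 32.7
tool_pos: [0.4761, -0.332, 0.0533]
tool_rot: [-3.137, 0.004, -3.028]
contact_force: [0.1, 0.0, -0.6]
opening: 0.0236
grip_force: 20.0
```

move_arm([
  [0,0,-0.7,0,0,0],
  [0,0,-0.7,0,0,0],
  [0,0,-0.7,0,0,0],
])

```text
time: 33.08
tool_pos: [0.4742, -0.3303, 0.1198]
tool_rot: [3.141, -0.0, -3.029]
contact_force: [0.5, 1.0, -0.8]
opening: 0.0241
grip_force: 20.0
```

move_arm([
  [-0.33,0.857,0,0,0,-0.037],
  [-0.33,0.857,0,0,0,-0.037],
  [-0.33,0.857,0,0,0,-0.037],
])

```text
time: 33.45
tool_pos: [0.4969, -0.239, 0.1182]
tool_rot: [3.138, -0.003, -2.909]
contact_force: [0.2, 0.0, 0.3]
opening: 0.0236
grip_force: 20.0
```

move_arm([
  [-0.426,0.813,0,0,0,0],
  [-0.426,0.813,0,0,0,0],
  [-0.426,0.813,0,0,0,0],
])

```text
time: 33.83
tool_pos: [0.5202, -0.1517, 0.1189]
tool_rot: [3.14, -0.002, -2.91]
contact_force: [0.9, -0.0, 0.3]
opening: 0.0235
grip_force: 20.0
```

move_arm([
  [-0.426,0.813,0,0,0,0],
  [-0.426,0.813,0,0,0,0],
  [-0.426,0.813,0,0,0,0],
])

```text
time: 34.2
tool_pos: [0.5435, -0.0639, 0.1194]
tool_rot: [3.141, -0.001, -2.911]
contact_force: [-0.8, -0.3, 0.6]
opening: 0.0238
grip_force: 20.0
```

move_arm([
  [-0.426,0.813,0,0,0,0],
  [-0.426,0.813,0,0,0,0],
  [-0.426,0.813,0,0,0,0],
])

```text
time: 34.58
tool_pos: [0.5668, 0.0244, 0.1196]
tool_rot: [-3.141, -0.001, -2.911]
contact_force: [-0.3, 0.1, -0.1]
opening: 0.0237
grip_force: 20.0
```

move_arm([
  [-0.426,0.813,0,0,0,0],
  [-0.426,0.813,0,0,0,0],
  [-0.426,0.813,0,0,0,0],
  [-0.426,0.813,0,0,0,0],
  [-0.426,0.813,0,0,0,0],
])

```text
time: 35.2
tool_pos: [0.5896, 0.1118, 0.1202]
tool_rot: [-3.141, -0.0, -2.914]
contact_force: [0.1, 0.4, 0.5]
opening: 0.0236
grip_force: 20.0
```

```bash
python3 - <<'E'
from plan import *
p,r,s=here(); print(s["time"],p,s["tool_rot"],s["opening"],s["grip_force"])
plan(p,r,[(.589,.1136,.05,193.2),(.589,.1136,-.0196,193.2)])
E
```

```text
35.2 [0.58955118 0.11181241 0.12024338] [-3.14132307e+00 -4.26484534e-04 -2.91446830e+00] 0.023616675620213592 19.989976286888123
(0.589, 0.1136, 0.05, 193.2) [0.001, 0.019, 0.702, -0.0, -0.0, -0.001] rows 4
(0.589, 0.1136, -0.0196, 193.2) [-0.0, 0.0, 0.696, -0.0, -0.0, -0.0] rows 4
```

move_arm([
  [0,0.01,0.4,0,0,0],
  [0,0.01,0.7,0,0,0],
  [0,0.01,0.7,0,0,0],
])

```text
time: 35.58
tool_pos: [0.5876, 0.1136, 0.0483]
tool_rot: [3.141, -0.005, -2.914]
contact_force: [0.4, 0.0, 0.1]
opening: 0.0241
grip_force: 20.0
```

move_arm([
  [0,0,0.35,0,0,0],
  [0,0,0.5,0,0,0],
  [0,0,0.6,0,0,0],
  [0,0,0.68,0,0,0],
  [0,0,0.7,0,0,0],
  [0,0,0.7,0,0,0],
  [0,0,0.7,0,0,0],
])

```text
time: 36.45
tool_pos: [0.5897, 0.1149, -0.0192]
tool_rot: [-3.142, 0.001, -2.912]
contact_force: [0.1, 0.7, -0.3]
opening: 0.0237
grip_force: 20.0
```

move_arm([
  [0,0,0,0,0,0],
  [0,0,0,0,0,0],
  [0,0,0,0,0,0],
  [0,0,0,0,0,0],
  [0,0,0,0,0,0],
], fingers=0.2)

```text
time: 37.08
tool_pos: [0.5894, 0.1148, -0.0197]
tool_rot: [3.142, 0.0, -2.912]
contact_force: [-0.6, 0.4, 0.1]
opening: 0.0551
grip_force: 0.0
```

move_arm([
  [0,0,-0.3,0,0,0],
  [0,0,-0.9,0,0,0],
  [0,0,-0.9,0,0,0],
])

```text
time: 37.45
tool_pos: [0.5928, 0.1151, 0.0753]
tool_rot: [-3.14, 0.01, -2.912]
contact_force: [-1.2, 1.0, 0.4]
opening: 0.0552
grip_force: 0.0
```

move_arm([
  [0,0,-1,0,0,0],
  [0,0,-1,0,0,0],
  [0,0,-1,0,0,0],
])

```text
time: 37.83
tool_pos: [0.591, 0.1149, 0.1732]
tool_rot: [-3.141, 0.006, -2.912]
contact_force: [0.5, 0.7, -1.0]
opening: 0.0549
grip_force: 0.0
```

move_arm([
  [1,0,0,0,0,0],
  [1,0,0,0,0,0],
  [1,0,0,0,0,0],
])

```text
time: 38.2
tool_pos: [0.489, 0.0918, 0.1689]
tool_rot: [3.141, -0.004, -2.913]
contact_force: [0.5, 0.1, -0.3]
opening: 0.055
grip_force: 0.0
```

move_arm([
  [0.7,0,-0.3,0,0,0],
  [0.7,0,-0.3,0,0,0],
  [0.7,0,-0.3,0,0,0],
])

```text
time: 38.58
tool_pos: [0.4246, 0.0762, 0.2005]
tool_rot: [-3.141, 0.002, -2.913]
contact_force: [0.9, 0.4, 0.4]
opening: 0.055
grip_force: 0.0
```

```bash
python3 - <<'E'
from plan import *; from h import *
from cell import robot
p,r,s=here(); print(s["time"],p,s["opening"])
c=robot.read_camera("side"); P=cloud(c); x,y,z=P[...,0],P[...,1],P[...,2]; ok=c["range_z"]>.02; M=masks(c)
print("pen",rect(P,ok&M["yellow"]&(z>.012)&(z<.04)&(abs(y-.113)<.045)&(abs(x-.589)<.08)))
print("mat",rect(P,ok&M["yellow"]&(z<.008)&(abs(y-.113)<.08)&(abs(x-.589)<.1)))
cv2.imwrite("pics/fs.png",c["image"][:,:,::-1])
E
```

```text
38.575 [0.42461252 0.07616657 0.20047109] 0.05496755182573354
pen [589.4 113.  125.1  28.2  14.1  20.1 458. ]
mat [ 589.7  114.   167.4  109.    13.5    3.1 1457. ]
```

View pics/fs.png

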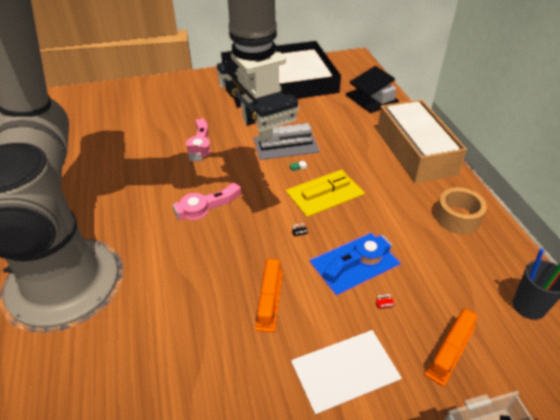

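All three are home: the pen is at (326,188) on yellow, centred to 1 mm, the tape gun at (355,260) on blue, and the stapler at (287,137) on grey. The white mat is empty, the clips and eraser are where they were, and the arm is clear, so I'm handing in.

```bash
python3 -c "
from cell import robot
print(robot.hand_in())"
```

```text
the job is handed in; nothing more can be done
None
```

I handed the job in at about 39 s: tape gun on blue, highlighter on yellow and stapler on grey, each measured within about 2 mm of its mat's centre, with the white mat empty and the clips and eraser not visibly moved; the hand-in call returned no verdict.

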